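Reassemble a coffee grinder and hold its twist lid on pulse

TASK

Put the washed coffee grinder back together for a test pulse: stand the steel grinding bowl, mouth up, fully home in the motor base and let go of it, then lower the lid onto the base with its two lugs in the two slots at the black marks. Turn the lid clockwise (seen from above) against its spring, halfway to the lock, so that its pointer lines stand at the green pulse marks, never as far as the click at the red lock marks, and finish while still gripping the lid and holding it there. Leave the other things on the table where they are.

Things in the scene. Friction and masses are not known exactly. Their poses are not given: they have to be found in the camera images.
- grinder: Motor base of a coffee grinder, fixed, upright: black body, aluminium collar on top, 104 mm diameter, 118 mm high. Origin: centre of its underside, z up. Its x axis points to the black open mark and the entry slot there. All marks and slots are doubled at 180 deg. Green pulse marks lie 36 deg, red lock marks 72 deg clockwise from the black ones; the lock's spring catch is felt from about 57 deg.
- pocket (a point): Centre of the floor of the round pocket for the bowl, on the base's axis, 78 mm above the underside (40 mm below the collar's top). Pocket 66 mm diameter. The axes are the grinder's.
- ledge (a point): Point on the base's axis at the height of the ledge on which the lid's rim rests: 104 mm above the underside, 14 mm below the collar's top; bore above it 79 mm diameter. The axes are the grinder's.
- open_mark (a point): One black open mark, on the collar's top face, 118 mm above the underside, 50 mm from the axis; x points outward along the slot, z up. Each slot is a notch in the 5 mm thick collar rim, out to 97 mm diameter, open about 16 deg to either side. Below the rim the lugs can turn clockwise only (negative about z).
- pulse_mark (a point): One green pulse mark on the collar's top face, 47 mm from the axis, 118 mm above the underside. x points outward from the axis, z up: the lid is at pulse when its x axis lies along this x axis, either way round.
- bowl: Loose steel bowl with a small blade inside, 62 mm outside diameter, 64 mm high, wall 3 mm, about 0.15 kg, standing mouth up. Origin: centre of its underside, z towards the mouth. Home in the pocket, its mouth stands 24 mm above the collar, so it is carried by the top 20 mm of its outside and let go there. Any yaw will do.
- lid: Loose smoked lid, 0.12 kg, rim down. Origin: centre of the rim's underside, z up. Skirt 75 mm outside, 69 mm inside diameter; top face 46 mm above the rim. Two lugs at +x and -x: 16 mm wide, 5 mm thick, out to 86 mm diameter, 1 to 6 mm above the rim. They drop in when within 4 deg of the slots; if they miss, the lid stays 13 mm high. Same turned half round.
- lid_grip (a point): Centre of the lid's black bar grip, 58 mm above the rim's underside: 60 mm long along the lid's x axis (white pointer line along it), 14 mm wide along y, 24 mm high (46 to 70 mm above the rim). The axes are the lid's.
- switch (a joint): Sprung pulse switch ring hidden in the base, turned by the lid's lugs. 0 rad at rest, grows clockwise. The lugs meet it 12 deg after the open marks, so it reads lid angle minus 12 deg: 0.42 rad at pulse. It resists with 0.1 N m at first, 0.15 N m at pulse, and turns the lid back if let go.
- cup: White tall cup, 74 mm diameter, 105 mm high, standing on the coasters. Origin: centre of its underside. Leave alone.
- coasters: Two stacked white six-sided coasters, 108 mm across, 12 mm high together, under the cup. Leave alone.
- candle: White candle jar with a wooden lid, 78 mm diameter, 84 mm high. Origin: centre of its underside. Leave alone.
- carafe: Clear glass bottle with a cork, 68 mm diameter, 205 mm high. Origin: centre of its underside. Leave alone.
- canister: White bean canister with a wooden lid, 94 mm diameter, 131 mm high. Origin: centre of its underside. Leave alone.
- spoon: Steel spoon, 150 mm long, lying flat. Leave alone.
Things that resemble listed ones, but are neither listed nor needed, are in the scene too. Leave any yellow look-alike of the bowl alone.

How it is judged:
On the way, in this order (a step that is already met when the one before it is completed fails the run):
1. the bowl stands mouth up, fully home in the base, and is let go (z of bowl in the frame of grinder between 0.075 and 0.082 m and horizontal distance between bowl and grinder below 0.005 m and angle between bowl's own z axis and vertical below 0.12 rad and contact force between the fingers and bowl below 0.1 N), for 0.2 s.
2. the lid is down on the base with its lugs below the collar rim (z of lid in the frame of grinder between 0.101 and 0.109 m and horizontal distance between lid and grinder below 0.005 m and angle between lid's own z axis and vertical below 0.12 rad), for 0.1 s.
At the end, for the whole second after the job is handed in: Bowl home in the base (4 mm in height, 5 mm off axis, upright); lid down in the bayonet (5 mm in height, 5 mm off axis, level), its pointer within 8.5 degrees of the green pulse marks, switch at 0.24 to 0.60 rad, lid still gripped with more than 2 N (all of step 2 and z of bowl in the frame of grinder between 0.075 and 0.082 m and horizontal distance between bowl and grinder below 0.005 m and angle between bowl's own z axis and vertical below 0.12 rad and angle between the x axis of lid and the x axis of pulse_mark, either way round below 0.15 rad and value of joint switch between 0.24 and 0.6 rad and contact force between the fingers and lid above 2 N); the arm keeps its last pose, push and grip.
It fails at once if the lid is turned on into the lock: more than 54 degrees clockwise from the open marks (switch above 0.73 rad) (value of joint switch above 0.73 rad).
It fails at once if another thing on the table is pushed more than 30 mm or knocked over (distance of any of cup, coasters, candle, carafe, canister, spoon from where it was at the start of the episode above 0.03 m or angle between any of cup, candle, carafe, canister's own z axis and vertical above 0.35 rad).
It also fails if it takes over 61 s, if anything falls off the work surface, if the arm or the gripper's body presses on something with over 40 N, if the wrist force passes 120 N, or if a joint passes its speed limit or range.

ROBOT

A 7-joint arm with a two-finger parallel gripper is mounted at the origin on the work surface. World frame = base frame: x ahead of the robot, y to its left, z up, the work surface at z = 0. Lengths are in m, angles in rad, forces in N, time in s.
With the tool pointing down it reaches from about 0.375 to 0.925 m from the base axis. Payload 3.1 kg.
Tool frame: the origin (TCP) lies midway between the tips of the shut fingers; the grasp point (between the pads) lies 19 mm behind it; z points along the fingers, y is the line along which they close (so a half turn about z gives the same grasp; the last joint's range is limited). The gripper opens to 85 mm and grips with 20 to 120 N. Pads are 22 mm wide; open, the fingers measure 114 mm over their backs; the gripper's body (76 mm by 85 mm) begins 54 mm behind the grasp point. The pads swing forward as they close: fully open they stand 13 mm farther back than shut.
Start: joints at [1.211, 0.383, 0.044, 1.598, -0.018, 1.161, -0.05], TCP at [0.168, -0.628, 0.231] pointing down, gripper open.
Joint ranges: [-2.61, 2.61], [-0.41, 2.15], [-1.48, 1.57], [0, 2.5], [-1.57, 4.71], [0.05, 1.97], [-2.85, 2.85]. Speed limits (rad/s): [2.79, 2.79, 3.14, 3.14, 3.14, 3.14, 3.14].

INTERFACE

Orientations are given as a unit quaternion [x, y, z, w].
In Python, from cell import ctrl gives the robot as it stands.
- The arm moves only by the shell command python3 -m crank 'ROWS' [FORCE]. ROWS is JSON, one flat list of numbers, 5 for each row, row after row: the shift along the tool's x, y, z in m, then the turn about the tool's z in degrees, then the finger opening in m, from 0 to 0.0854. A call has 1 to 20 rows; each row shifts and turns the commanded pose from where the row before left it, along the tool's axes as they then stand; what a row does not reach is not made up. A row lasts 1/8 s, in which the tool goes at most 62.5 mm and 10.7 degrees, less where a joint would pass 70% of its speed; a pose out of reach is approached as far as the arm can. A call with a gripper value outside its range is refused whole. The fingers move at their own pace and stop on an object; FORCE is the grip in N (left out, the last holds). Time passes only in rows, so rows that do not move let the fingers close. It gives the time, the measured TCP pose, the force, the opening and the grip force at its end, in the units of the state.
- ctrl.observe(): the state, without advancing time (a new reading comes with each control period).
- ctrl.get_image(name): name is "scene" or "side" or "wrist"; returns the picture (480x640x3 uint8, blue, green, red); there is no depth.
- ctrl.calibration(name): a dict with "intrinsics" (3x3 intrinsics, pixels), "k1" (the pictures are not rectified: a ray, as slopes to the right and down, at radius r is drawn at 1 + k1 r^2 times it, then the intrinsics apply), "position" and "orientation" of the camera in the world; the wrist camera has in their place "hand_eye" (4x4, takes a point from camera to tool coordinates, whose origin is the TCP and whose axes are the flange's). Camera axes: x right, y down, z forward; pixel columns grow to the right and rows downward; lengths in m; the calibration is good to about 2 mm. A picture is of the moment at which its call begins: read the wrist's pose just before it. calibration takes no time and is no camera call.
- ctrl.job_done(): hands the job in; it is judged then, once.
Trained networks look in the newest picture that a camera, given by its name, has taken for a name from the list of things; names that differ only in an ending like _2 or _b are one class to them, and where a whole thing is asked for, a point or a joint stands for the part that bears it (a point fixed in the world has none). Each returns a list of dicts, best first, with "p" (0 to 1); they miss things now and then, are a little off and sometimes report something else, mostly with a low value. They report only what shows in the picture. A call takes as long as a camera call. They do not tell look-alikes from the thing itself.
- ctrl.search_frame(camera, query): "extent" ([left, top, right, bottom] in pixels, round what is visible of it).
- ctrl.silhouettes(camera, query): "mask" (480x640 bool, what is visible of it) and "extent" ([left, top, right, bottom] in pixels, round what is visible of it).
- ctrl.landmark_of(camera, query): "uv" ([column, row] in pixels: a listed point, or the origin of a listed thing).
The state is a dict: "time": time; "qpos": joint angles; "qd": joint speeds; "joint_torque": joint torques, N m; "tool_pos": TCP position; "orientation": TCP orientation; "force": force on the tool from outside, world axes, zero at the start; "moment": the same for the moment, N m; "opening": finger opening in m; "finger_force": force on a finger pad.
Only numpy, scipy, OpenCV 4.12 (cv2) and the standard library are available. Lean on these libraries where they do the work, as an engineer would, in place of code of your own. Each camera call takes 0.05 s, during which the arm holds its last target. There are 200 camera calls.

## Working session

There is one attempt and no reset: what is moved stays moved. The work goes in short steps, Python scripts to look and compute and a shell command to move; the robot and the scene stay as the last step left them, time stands still between calls to the robot, and variables do not carry over. Pictures are saved under pics/ and viewed, at most 13 in all, crops included, and the job is handed in when it is done.

```bash
mkdir -p pics; ls
cat > h.py <<'E'
import numpy as np, cv2
from cell import ctrl
from scipy.spatial.transform import Rotation as R
def cam(name, st=None):
    c=ctrl.calibration(name); K=np.array(c["intrinsics"]); k1=c["k1"]
    if name=="wrist":
        st=st or ctrl.observe(); T=np.eye(4); T[:3,:3]=R.from_quat(st["orientation"]).as_matrix(); T[:3,3]=st["tool_pos"]
        M=T@np.array(c["hand_eye"]); return K,k1,M[:3,3],M[:3,:3]
    return K,k1,np.array(c["position"]),R.from_quat(c["orientation"]).as_matrix() if np.size(c["orientation"])==4 else np.array(c["orientation"])
def ray(C,uv):
    K,k1,p,M=C; d=np.linalg.solve(K,[uv[0],uv[1],1])[:2]; s=d.copy()
    for _ in range(20): s=d/(1+k1*(s@s))
    return p, M@np.array([s[0],s[1],1])
def onz(C,uv,z):
    p,d=ray(C,uv); return p+d*(z-p[2])/d[2]
def proj(C,X):
    K,k1,p,M=C; q=M.T@(np.asarray(X)-p); s=q[:2]/q[2]; s=s*(1+k1*(s@s)); return (K@[s[0],s[1],1])[:2]
def tri(rays):
    A=0;b=0
    for p,d in rays:
        d=d/np.linalg.norm(d); P=np.eye(3)-np.outer(d,d); A=A+P; b=b+P@p
    return np.linalg.solve(A,b)
E
python3 - <<'E'
from h import *
np.set_printoptions(precision=3,suppress=True)
o=ctrl.observe(); print({k:np.round(v,3) for k,v in o.items()})
for n in ("scene","side"):
    im=ctrl.get_image(n); cv2.imwrite(f"pics/{n}0.png",im); C=cam(n); print(n,C[2],C[3][:,2],C[0][0,0],C[1])
    for q in ("grinder","bowl","lid","lid_grip","open_mark","pulse_mark","pocket","ledge"):
        r=ctrl.landmark_of(n,q); print(q,[(np.round(x["uv"],1).tolist(),round(x["p"],2)) for x in r])
E
```

```text
pics
{'time': np.float64(0.0), 'qpos': array([ 1.211,  0.384,  0.044,  1.6  , -0.018,  1.161, -0.05 ]), 'qd': array([-0.001,  0.   , -0.   ,  0.   , -0.001,  0.001, -0.001]), 'joint_torque': array([ -0.   , -43.346,   1.024, -24.952,   0.011,   0.011,  -0.   ]), 'tool_pos': array([ 0.168, -0.627,  0.23 ]), 'orientation': array([ 0.991,  0.131, -0.   , -0.001]), 'force': array([-0.886,  0.116, -0.177]), 'moment': array([ 0.012, -0.002,  0.058]), 'finger_force': np.float64(0.0), 'opening': np.float64(0.085)}
scene [1.202 0.225 0.861] [-0.612 -0.236 -0.755] 479.87084169207515 -0.12296385555747898
grinder [([328.8, 245.4], 0.83)]
bowl [([252.2, 206.8], 0.91), ([219.9, 229.0], 0.55)]
lid [([431.6, 277.5], 0.74)]
lid_grip []
open_mark [([311.9, 222.8], 0.79)]
pulse_mark [([308.0, 208.2], 0.78)]
pocket [([327.8, 227.1], 0.57), ([437.5, 263.2], 0.41)]
ledge [([330.8, 214.9], 0.89)]
side [ 0.423 -0.793  0.982] [ 0.147  0.665 -0.732] 584.5749911963686 -0.0071535679136581895
grinder [([276.9, 295.9], 0.56)]
bowl [([269.0, 400.5], 0.89), ([332.9, 403.7], 0.83), ([215.5, 330.1], 0.71), ([258.8, 197.5], 0.18)]
lid []
lid_grip [([263.6, 198.7], 0.7)]
open_mark [([295.0, 266.5], 0.55)]
pulse_mark [([284.9, 275.5], 0.79)]
pocket [([276.3, 274.1], 0.8)]
ledge [([274.7, 259.9], 0.63)]
```

View pics/scene0.png

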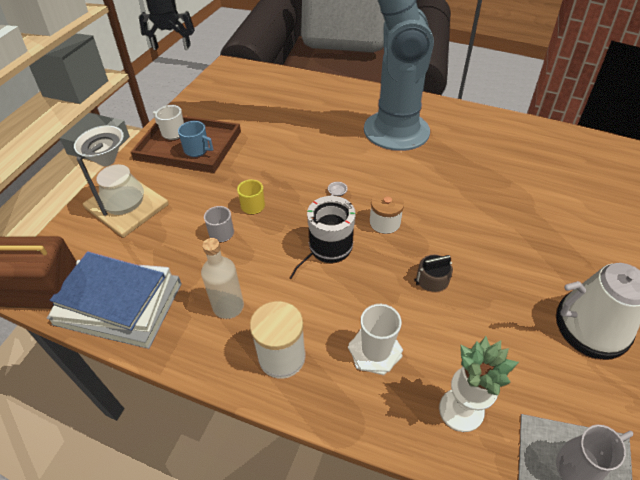

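View pics/side0.png

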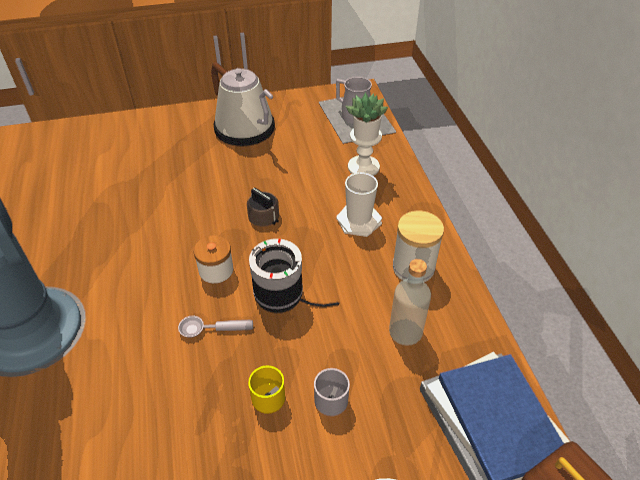

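The scene view shows the grey steel bowl at (219,224) and its yellow look-alike at (251,197). The lid with its bar grip is at (435,272) and the base at (330,228). In the side view the steel bowl is at (331,392), the yellow one at (267,390), the lid at (263,208) and the base at (277,272). Other things that could be mistaken for the bowl are the cup at scene (380,333), the mug at (193,138) and the pot on the stand. By the description I choose the steel one at scene (219,224).

Run:
```python
from h import *
np.set_printoptions(precision=4,suppress=True)
S,D=cam("scene"),cam("side")
P=lambda a,b:(tri([ray(S,a),ray(D,b)]), onz(S,a,0),onz(D,b,0))
print("bowl",P((219.9,229),(332.9,403.7)))
print("grinder",P((328.8,245.4),(276.9,295.9)))
print("ledge",tri([ray(S,(330.8,214.9)),ray(D,(274.7,259.9))]))
print("ledge z.104",onz(S,(330.8,214.9),.104),onz(D,(274.7,259.9),.104))
print("pocket z.078",onz(S,(327.8,227.1),.078),onz(D,(276.3,274.1),.078))
print("lid",onz(S,(431.6,277.5),0),"grip",onz(D,(263.6,198.7),.058))
print("open", onz(S,(311.9,222.8),.118),onz(D,(295,266.5),.118)); print("pulse", onz(S,(308,208.2),.118),onz(D,(284.9,275.5),.118))
a=cv2.imread("pics/side0.png")[230:430,200:400]; b=cv2.imread("pics/scene0.png")[170:270,190:290];c=cv2.imread("pics/side0.png")[170:270,210:310]
cv2.imwrite("pics/crop1.png",np.hstack([cv2.resize(a,(600,600),interpolation=2)[:, :],np.vstack([cv2.resize(b,(200,200)),cv2.resize(c,(200,200)),np.zeros((200,200,3),np.uint8)])]))
```

```text
bowl (array([ 0.5576, -0.298 ,  0.0094]), array([ 0.5465, -0.3016,  0.    ]), array([ 0.5621, -0.2964,  0.    ]))
grinder (array([ 0.5057, -0.0305,  0.0029]), array([ 0.5036, -0.0315,  0.    ]), array([ 0.5058, -0.028 ,  0.    ]))
ledge [ 0.5084 -0.0247  0.1106]
ledge z.104 [ 0.503  -0.0271  0.104 ] [ 0.5086 -0.0183  0.104 ]
pocket z.078 [ 0.5171 -0.029   0.078 ] [ 0.5077 -0.0337  0.078 ]
lid [0.5131 0.2187 0.    ] grip [0.5207 0.2154 0.058 ]
open [ 0.5521 -0.0522  0.118 ] [ 0.5429 -0.0564  0.118 ]
pulse [ 0.5139 -0.0765  0.118 ] [ 0.5195 -0.0745  0.118 ]
```

View pics/crop1.png

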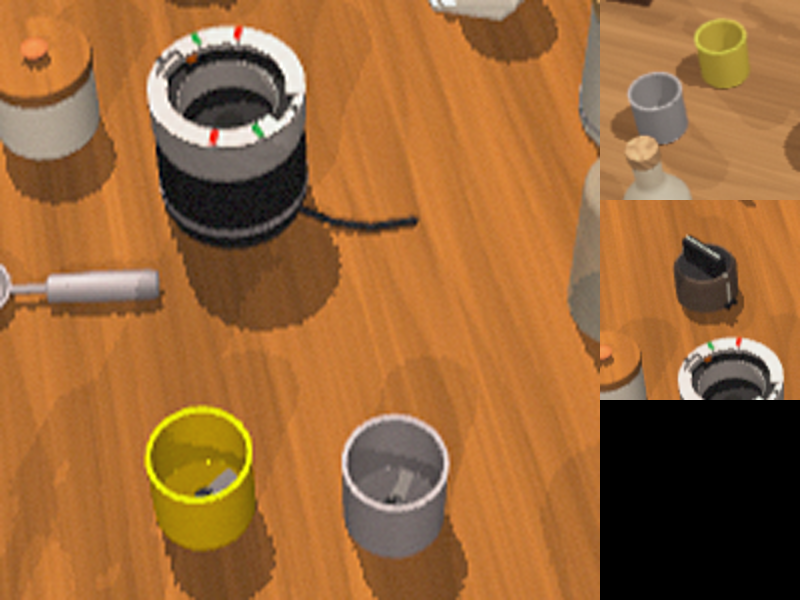

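The grey steel bowl at side (331,392) is the target and has a blade inside. The slot with the black mark is near side pixel (297,265). Next I move over the bowl for a wrist view.

```bash
python3 -c "
from h import *
print(np.round(ctrl.calibration('wrist')['hand_eye'],3))"; python3 -m crank '[0,0,-0.03,7.5,0.085, 0,0,-0.03,7.5,0.085, 0.042,-0.041,-0.01,0,0.085, 0.042,-0.041,-0.01,0,0.085, 0.042,-0.041,-0.01,0,0.085, 0.042,-0.041,-0.01,0,0.085, 0.042,-0.041,-0.01,0,0.085, 0.042,-0.041,-0.01,0,0.085, 0.042,-0.041,0,0,0.085, 0.025,-0.041,0,0,0.085, 0,0,0,0,0.085, 0,0,0,0,0.085]'
```

```text
[[-0.    -0.963 -0.268  0.067]
 [ 1.    -0.     0.    -0.001]
 [-0.    -0.268  0.963 -0.143]
 [ 0.     0.     0.     1.   ]]
time: 2.4
tool_pos: [0.4869, -0.3003, 0.3513]
orientation: [1.0, 0.0, -0.0, 0.0]
force: [0.1, -0.3, -0.3]
opening: 0.0849
finger_force: 0.0
```

```bash
cat >> h.py <<'E'
from scipy.optimize import minimize
t=np.linspace(0,2*np.pi,60)
def sil(C,xy,rings):
    pts=np.array([proj(C,[xy[0]+r*np.cos(a),xy[1]+r*np.sin(a),z]) for r,z in rings for a in t],np.float32)
    m=np.zeros((480*4,640*4),np.uint8); cv2.fillConvexPoly(m,cv2.convexHull(np.round(pts*4+1.5).astype(np.int32)),1); return m
def fitcyl(C,mask,rings,xy0):
    M=cv2.resize(mask.astype(np.uint8),None,fx=4,fy=4,interpolation=0)
    f=lambda x:1-np.sum(M&sil(C,x,rings))/np.sum(M|sil(C,x,rings))
    r=minimize(f,xy0,method="Nelder-Mead",options=dict(initial_simplex=np.array(xy0)+[[0,0],[.01,0],[0,.01]],xatol=2e-4,fatol=1e-4)); return r.x,1-r.fun
E
python3 - <<'E'
from h import *
np.set_printoptions(precision=4,suppress=True)
bw=[(.031,0),(.031,.064)]; gr=[(.052,0),(.052,.118)]; ld=[(.0375,0),(.0375,.046)]
st=ctrl.observe(); im=ctrl.get_image("wrist"); cv2.imwrite("pics/w1.png",im); C=cam("wrist",st)
for x in ctrl.silhouettes("wrist","bowl"):
    print("w",x["p"],x["extent"],fitcyl(C,x["mask"],bw,onz(C,np.array(x["extent"]).reshape(2,2).mean(0),.03)[:2]))
for n in ("scene","side"):
    C=cam(n); ctrl.get_image(n)
    for q,m in (("bowl",bw),("grinder",gr)):
        for x in ctrl.silhouettes(n,q): print(n,q,round(x["p"],2),np.round(x["extent"]),fitcyl(C,x["mask"],m,onz(C,np.array(x["extent"]).reshape(2,2).mean(0),.04)[:2]))
print(ctrl.observe()["time"])
E
```

```text
w 0.61 [290.3, 121.2, 335.8, 169.9] (array([ 0.5583, -0.291 ]), np.float64(0.9674477213404938))
w 0.58 [266.3, 203.2, 315.4, 257.1] (array([ 0.4465, -0.2603]), np.float64(0.9706018590000927))
scene bowl 0.95 [238. 178. 264. 216.] (array([ 0.444 , -0.2621]), np.float64(0.9149183246883952))
scene bowl 0.87 [205. 204. 236. 246.] (array([ 0.5559, -0.2922]), np.float64(0.9287923568630146))
scene bowl 0.34 [368. 192. 403. 234.] (array([0.3879, 0.0756]), np.float64(0.7143447278735929))
scene grinder 0.93 [308. 196. 356. 263.] (array([ 0.5049, -0.0266]), np.float64(0.9502008208414723))
side bowl 0.91 [246. 367. 283. 414.] (array([ 0.4477, -0.2596]), np.float64(0.9245059455799586))
side bowl 0.66 [314. 370. 349. 416.] (array([ 0.56  , -0.2889]), np.float64(0.9372174574337742))
side grinder 0.95 [248. 244. 336. 315.] (array([ 0.5091, -0.0221]), np.float64(0.4003952081017661))
2.8
```

View pics/w1.png

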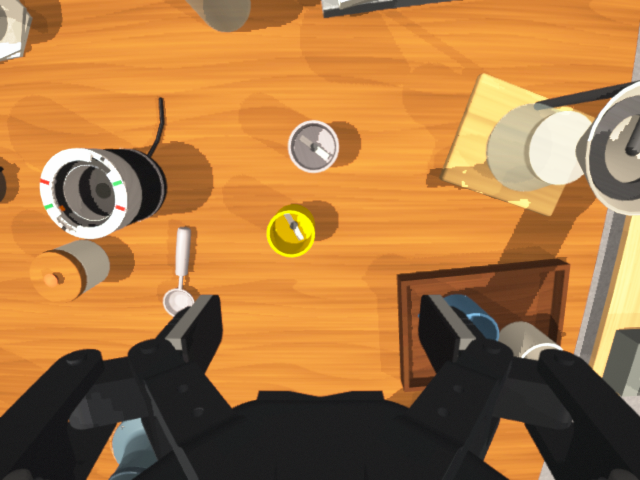

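Wrist picture: the steel bowl is at (314,146), the yellow one at (292,232) and the base collar at (85,192). All three views put the bowl at (0.558, -0.291). I descend so that the fingertips reach the top 20 mm.

```bash
python3 -m crank '[0.036,-0.0045,0.03,0,0.085, 0.035,-0.0045,0.03,0,0.085, 0,0,0.05,0,0.085, 0,0,0.05,0,0.085, 0,0,0.05,0,0.085, 0,0,0.05,0,0.085, 0,0,0.02,0,0.085, 0,0,0,0,0.085, 0,0,0,0,0.085]' 40
```

```text
time: 3.92
tool_pos: [0.5603, -0.2918, 0.0737]
orientation: [1.0, -0.0, 0.002, 0.001]
force: [-0.2, 0.3, -0.6]
opening: 0.0849
finger_force: 0.0
```

```bash
python3 -m crank '[-0.002,-0.001,0.018,0,0.085, 0,0,0.018,0,0.085, 0,0,0,0,0.085, 0,0,0,0,0.085]' 40; python3 -m crank '[0,0,0,0,0.05, 0,0,0,0,0.05, 0,0,0,0,0.05, 0,0,0,0,0.05, 0,0,0,0,0.05, 0,0,0,0,0.05]' 40
```

```text
time: 4.42
tool_pos: [0.5561, -0.2897, 0.0349]
orientation: [1.0, 0.0, -0.0, -0.0]
force: [0.5, 0.4, -0.0]
opening: 0.085
finger_force: 0.0
time: 5.18
tool_pos: [0.5572, -0.2903, 0.0363]
orientation: [1.0, 0.0, 0.001, 0.001]
force: [1.3, 0.2, 6.2]
opening: 0.0605
finger_force: 44.6
```

```bash
python3 -m crank '[0,0,-0.02,0,0.05, 0,0,-0.04,0,0.05, 0,0,-0.05,0,0.05, 0,0,-0.05,0,0.05, 0,0,-0.055,0,0.05, -0.022,-0.04,0,0,0.05, -0.022,-0.04,0,0,0.05, -0.022,-0.04,0,0,0.05, -0.022,-0.04,0,0,0.05, -0.022,-0.04,0,0,0.05, -0.022,-0.04,0,0,0.05, -0.018,-0.026,0,0,0.05, 0,0,0,0,0.05, 0,0,0,0,0.05, 0,0,0,0,0.05]'
python3 - <<'E'
from h import *
st=ctrl.observe(); im=ctrl.get_image("wrist"); cv2.imwrite("pics/w2.png",im); C=cam("wrist",st); np.set_printoptions(precision=4,suppress=True)
print(st["tool_pos"],st["orientation"])
for q,z in (("grinder",0),("pocket",.078),("ledge",.104),("open_mark",.118),("pulse_mark",.118)):
    print(q,[(np.round(x["uv"],1),round(x["p"],2),onz(C,x["uv"],z)[:2]) for x in ctrl.landmark_of("wrist",q)])
for x in ctrl.silhouettes("wrist","grinder"): print(x["p"],x["extent"],fitcyl(C,x["mask"],[(.052,0),(.052,.118)],(.506,-.026)))
for x in ctrl.silhouettes("wrist","bowl"): print(x["p"],x["extent"])
E
```

```text
time: 7.05
tool_pos: [0.4064, -0.0249, 0.2503]
orientation: [1.0, -0.001, -0.0, -0.0]
force: [0.5, -0.1, -1.1]
opening: 0.0608
finger_force: 44.0
[ 0.4064 -0.0249  0.2503] [ 1.     -0.0009 -0.0001 -0.0001]
grinder [(array([319.5, 117.2]), 0.93, array([ 0.5092, -0.0236]))]
pocket [(array([320. , 110.3]), 0.71, array([ 0.508 , -0.0242])), (array([380. ,  87.9]), 0.44, array([ 0.5268, -0.0768])), (array([321.5, 269.6]), 0.25, array([ 0.358 , -0.0253])), (array([321.8, 108.3]), 0.2, array([ 0.5097, -0.0258]))]
ledge [(array([320.6, 106.7]), 0.72, array([ 0.5079, -0.0247]))]
open_mark [(array([362.4,  50.8]), 0.96, array([ 0.5462, -0.056 ]))]
pulse_mark [(array([382.8,  85.8]), 0.56, array([ 0.5216, -0.0723]))]
0.65 [254.5, 0.6, 388.2, 171.8] (array([ 0.5075, -0.0254]), np.float64(0.9731423895253682))
0.78 [495.7, 147.4, 584.8, 210.2]
0.75 [244.0, 221.8, 399.0, 395.2]
```

View pics/w2.png

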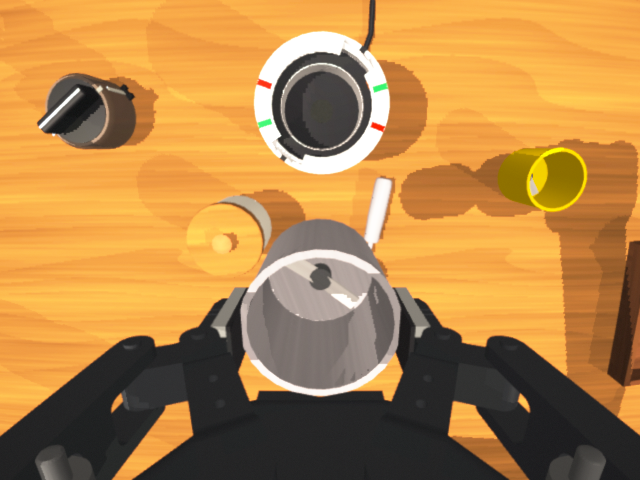

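Run:
```python
from h import *
np.set_printoptions(precision=4,suppress=True)
st=ctrl.observe(); im=ctrl.get_image("wrist"); C=cam("wrist",st); print(st["tool_pos"])
hsv=cv2.cvtColor(im,cv2.COLOR_BGR2HSV); H,S,V=cv2.split(hsv)
win=np.zeros_like(H,bool); win[20:180,245:400]=1
P={}
for n,m in (("g",(H>45)&(H<80)&(S>110)),("r",((H<6)|(H>172))&(S>150))):
    k,l,s,c=cv2.connectedComponentsWithStats((m&win).astype(np.uint8))
    P[n]=[]
    for i in range(1,k):
        if s[i,4]>12: X=onz(C,c[i],.118)[:2]; P[n].append(X); print(n,c[i],s[i,4],X)
for n in P:
    a,b=P[n][:2]; print(n,"mid",(a+b)/2,"half",np.linalg.norm(a-b)/2,"ang",np.degrees(np.arctan2(*(b-a)[::-1]))%180)
ring=((S<60)&(V>150)&win).astype(np.uint8); ring=cv2.morphologyEx(ring,cv2.MORPH_CLOSE,np.ones((5,5)))
k,l,s,c=cv2.connectedComponentsWithStats(ring); i=1+np.argmax(s[1:,4])
cnt=max(cv2.findContours((l==i).astype(np.uint8),0,1)[0],key=cv2.contourArea)[:,0]
w=np.array([onz(C,p,.118)[:2] for p in cnt.astype(float)]); cc,rr=cv2.minEnclosingCircle(w.astype(np.float32)); print("outer",cc,rr,s[i])
A=np.c_[2*w,np.ones(len(w))]; q=np.linalg.lstsq(A,(w**2).sum(1),rcond=None)[0]; print("ls",q[:2],np.sqrt(q[2]+q[:2]@q[:2]))
for x in ctrl.silhouettes("wrist","bowl"):
    if x["extent"][0]<300:
        z=st["tool_pos"][2]-.0363; print("held",fitcyl(C,x["mask"],[(.031,z),(.031,z+.064)],st["tool_pos"][:2]))
for x in ctrl.silhouettes("wrist","lid"): print("lid",x["p"],x["extent"])
for x in ctrl.landmark_of("wrist","lid_grip"): print("grip",x, onz(C,x["uv"],.058))
for x in ctrl.landmark_of("wrist","lid"): print("lid",x, onz(C,x["uv"],0))
```

```text
[ 0.4063 -0.024   0.2502]
g [381.5065  86.961 ] 77 [ 0.5207 -0.0702]
g [265.7246 122.4348] 69 [0.4946 0.0194]
r [265.6716  83.194 ] 67 [0.5234 0.0184]
r [378.6154 126.2615] 65 [ 0.4917 -0.0691]
g mid [ 0.5076 -0.0254] half 0.046644071346754745 ang 106.21005270609848
r mid [ 0.5075 -0.0254] half 0.046505646068360294 ang 70.10972768356886
outer (0.5075050592422485, -0.025258606299757957) 0.05254357308149338 [ 255   31  136  143 6224]
ls [ 0.5075 -0.0252] 0.050498650513255035
held (array([ 0.4065, -0.023 ]), np.float64(0.9804208889912482))
lid 0.92 [40.2, 75.5, 134.7, 148.2]
grip {'uv': [67.8, 104.3], 'p': 0.93} [0.5199 0.2219 0.058 ]
lid {'uv': [104.8, 119.6], 'p': 0.98} [0.5099 0.2222 0.    ]
```

The wrist picture shows the collar at (322,102), the green marks at (381,87) and (266,122), and the lid at (90,110). The mark pairs and the ring fit agree on the base axis at (0.5075, -0.0253), with the open mark at -38°.

```bash
python3 -m crank '[0.034,0.0015,0,0,0.05, 0.034,0,0,0,0.05, 0.033,0,0,0,0.05, 0,0,0.03,0,0.05, 0,0,0.03,0,0.05, 0,0,0.02,0,0.05, 0,0,0,0,0.05, 0,0,0,0,0.05, 0,0,0,0,0.05]'
python3 - <<'E'
from h import *
np.set_printoptions(precision=4,suppress=True)
for _ in range(4):
    st=ctrl.observe(); im=ctrl.get_image("wrist"); print(st["tool_pos"])
C=cam("wrist",st); cv2.imwrite("pics/w3.png",im)
for x in ctrl.silhouettes("wrist","bowl"):
    e=x["extent"]
    if e[0]<300: z=st["tool_pos"][2]-.0363; print("held",fitcyl(C,x["mask"],[(.031,z),(.031,z+.064)],st["tool_pos"][:2]))
E
```

```text
time: 8.82
tool_pos: [0.5084, -0.0253, 0.1717]
orientation: [1.0, -0.0, 0.001, 0.0]
force: [0.0, 0.4, -1.5]
opening: 0.0608
finger_force: 44.0
[ 0.5084 -0.0253  0.1717]
[ 0.5083 -0.0254  0.1716]
[ 0.5081 -0.0254  0.1714]
[ 0.5079 -0.0254  0.1712]
held (array([ 0.5081, -0.0245]), np.float64(0.9792639432105997))
```

```bash
python3 -m crank '[0,0.0005,0.012,0,0.05, 0,0,0.012,0,0.05, 0,0,0.01,0,0.05, 0,0,0.008,0,0.05, 0,0,0.006,0,0.05, 0,0,0.003,0,0.05, 0,0,0,0,0.05, 0,0,0,0,0.05, 0,0,0,0,0.05]'
```

```text
time: 10.2
tool_pos: [0.5076, -0.0259, 0.1197]
orientation: [1.0, 0.0, 0.0, 0.0]
force: [-0.7, -0.8, -0.9]
opening: 0.0608
finger_force: 44.0
```

No contact force, so the bowl is inside the pocket. I lower it 3 mm more and open.

```bash
python3 -m crank '[0,0,0.003,0,0.05, 0,0,0,0,0.05, 0,0,0,0,0.065, 0,0,0,0,0.07, 0,0,0,0,0.075, 0,0,0,0,0.08, 0,0,0,0,0.08, 0,0,0,0,0.08]'; python3 -m crank '[0,0,-0.02,0,0.085, 0,0,-0.03,0,0.085, 0,0,-0.04,0,0.085, -0.05,0,-0.03,0,0.085, -0.05,0,-0.01,0,0.085, 0,0,0,0,0.085, 0,0,0,0,0.085, 0,0,0,0,0.085]'
python3 - <<'E'
from h import *
np.set_printoptions(precision=4,suppress=True)
st=ctrl.observe(); im=ctrl.get_image("wrist"); C=cam("wrist",st); cv2.imwrite("pics/w4.png",im); print(st["tool_pos"])
for n,z in (("floor",.142),):
    pts=np.array([proj(C,[.5075+.031*np.cos(a),-.0253+.031*np.sin(a),z]) for a in t]); print("expected rim",pts.min(0),pts.max(0))
for x in ctrl.silhouettes("wrist","bowl"): print(x["p"],x["extent"])
for x in ctrl.landmark_of("wrist","bowl"): print(x)
l=ctrl.silhouettes("wrist","lid"); g=ctrl.silhouettes("wrist","lid_grip")
for x in l: print("lid",x["p"],x["extent"],fitcyl(C,x["mask"],[(.0375,0),(.0375,.046)],(.512,.22)))
for x in ctrl.landmark_of("wrist","lid_grip"): print("grip",x, onz(C,x["uv"],.058))
for x in ctrl.landmark_of("wrist","lid"): print("lid",x, onz(C,x["uv"],0))
E
```

```text
time: 11.2
tool_pos: [0.5073, -0.0258, 0.1163]
orientation: [1.0, 0.0, 0.0, -0.0]
force: [-1.2, 0.1, -0.0]
opening: 0.0802
finger_force: 0.0
time: 12.2
tool_pos: [0.4082, -0.0257, 0.2462]
orientation: [1.0, 0.0, 0.0, -0.0]
force: [0.0, 0.2, -1.7]
opening: 0.0852
finger_force: 0.0
[ 0.4082 -0.0257  0.2462]
expected rim [276.2423  54.0946] [365.5157 148.3622]
0.85 [275.5, 53.4, 364.2, 148.2]
0.61 [251.2, 0.0, 388.9, 176.8]
0.58 [499.3, 146.7, 587.2, 212.6]
{'uv': [521.6, 175.4], 'p': 0.91}
{'uv': [320.6, 113.0], 'p': 0.64}
lid 0.65 [33.6, 72.1, 132.7, 152.6] (array([0.5152, 0.22  ]), np.float64(0.9251232321603178))
grip {'uv': [61.2, 108.7], 'p': 0.82} [0.5174 0.225  0.058 ]
lid {'uv': [102.8, 117.2], 'p': 0.91} [0.514  0.2203 0.    ]
```

View pics/w4.png

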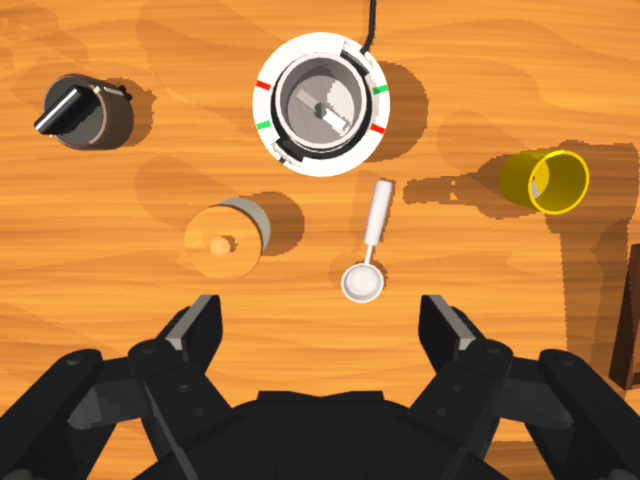

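The bowl's rim in this picture, columns 276-364 and rows 53-148, matches the projection of a bowl fully home, so step 1 is met. The lid is at (85,112), and I go over it.

```bash
python3 -m crank '[0.005,-0.05,0,0,0.085, 0.005,-0.05,0,0,0.085, 0.005,-0.05,0,0,0.085, 0.005,-0.05,0.01,0,0.085, 0.005,-0.046,0.01,0,0.085, 0,0,0,0,0.085, 0,0,0,0,0.085, 0,0,0,0,0.085]'
python3 - <<'E'
from h import *
np.set_printoptions(precision=4,suppress=True)
st=ctrl.observe(); im=ctrl.get_image("wrist"); C=cam("wrist",st); cv2.imwrite("pics/w5.png",im); print(st["tool_pos"])
l=ctrl.silhouettes("wrist","lid")
for x in l: print("lid",x["p"],x["extent"],fitcyl(C,x["mask"],[(.0375,0),(.0375,.046)],(.515,.22)))
for q,z in (("lid_grip",.058),("lid",0)):
    for x in ctrl.landmark_of("wrist",q): print(q,x["p"],np.round(x["uv"],1), onz(C,x["uv"],z))
x0,y0,x1,y1=[int(v) for v in l[0]["extent"]]; m=im[max(0,y0-15):y1+15,max(0,x0-15):x1+15]; print(max(0,x0-15),max(0,y0-15),m.shape); cv2.imwrite("pics/w5c.png",cv2.resize(m,None,fx=4,fy=4,interpolation=cv2.INTER_CUBIC)[:600,:800])
hsv=cv2.cvtColor(im,cv2.COLOR_BGR2HSV); M=((hsv[...,1]<60)&(hsv[...,2]>140)).astype(np.uint8); M[:y0-5]=0;M[y1+5:]=0;M[:,:x0-5]=0;M[:,x1+5:]=0
k,la,s,c=cv2.connectedComponentsWithStats(M)
for i in range(1,k):
    if s[i,4]>15:
        pts=np.argwhere(la==i)[:,::-1].astype(float); r=cv2.minAreaRect(pts.astype(np.float32)); b=cv2.boxPoints(r); W=np.array([onz(C,p,.07)[:2] for p in b]); 
        w=np.array([onz(C,p,.07)[:2] for p in pts]); ev,V=np.linalg.eigh(np.cov(w.T)); print(c[i],s[i,4],"c",w.mean(0),"ang",np.degrees(np.arctan2(V[1,1],V[0,1]))%180,np.sqrt(ev*12))
E
```

```text
time: 13.55
tool_pos: [0.4327, 0.2184, 0.2263]
orientation: [1.0, -0.001, 0.0, 0.0]
force: [-0.4, -0.4, 0.6]
opening: 0.0849
finger_force: 0.0
[0.4327 0.2184 0.2263]
lid 0.67 [277.1, 92.7, 356.7, 173.6] (array([0.5146, 0.2216]), np.float64(0.9540516123054115))
lid_grip 0.97 [316.  127.9] [0.519  0.2224 0.058 ]
lid 0.93 [320.9 138.4] [0.5119 0.2179 0.    ]
262 77 (111, 109, 3)
[348.3333 109.5185] 27 c [0.5331 0.195 ] ang 14.147356988272008 [0.004  0.0047]
[313.4649 134.3913] 299 c [0.5129 0.2247] ang 126.17656994213876 [0.0036 0.0659]
```

View pics/w5c.png

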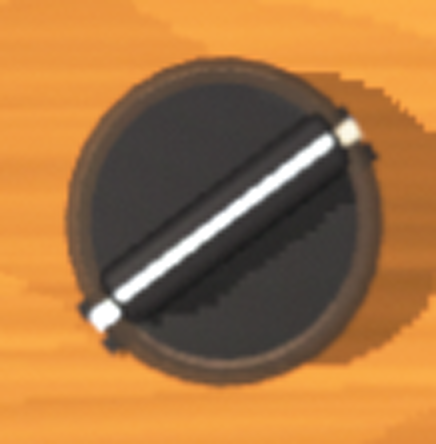

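Run:
```python
from h import *
np.set_printoptions(precision=4,suppress=True)
st=ctrl.observe(); im=cv2.imread("pics/w5.png"); C=cam("wrist",st); print(st["tool_pos"])
a,b=[onz(C,((x+.5)/4-.5+262,(y+.5)/4-.5+77),.07)[:2] for x,y in ((335,140),(118,297))]
print(a,b,(a+b)/2,np.linalg.norm(a-b),np.degrees(np.arctan2(*(a-b)[::-1])))
hsv=cv2.cvtColor(im,cv2.COLOR_BGR2HSV); M=((hsv[...,1]<60)&(hsv[...,2]>140)); M[:113]=0;M[150:]=0;M[:,:293]=0;M[:,345:]=0
w=np.array([onz(C,p,.07)[:2] for p in np.argwhere(M)[:,::-1].astype(float)]); ev,V=np.linalg.eigh(np.cov(w.T)); print(len(w),w.mean(0),np.degrees(np.arctan2(V[1,1],V[0,1])),np.sqrt(ev*12))
a,b=[onz(C,((x+.5)/4-.5+262,(y+.5)/4-.5+77),.006)[:2] for x,y in ((348,131),(103,315))]; print("lugs z.006",a,b,(a+b)/2,np.linalg.norm(a-b),np.degrees(np.arctan2(*(a-b)[::-1])))
```

```text
[0.4326 0.2191 0.2265]
[0.5315 0.1983] [0.4993 0.2448] [0.5154 0.2216] 0.056602945271833516 -55.330864849099655
233 [0.5159 0.2214] 125.36627309196717 [0.0032 0.0517]
lugs z.006 [0.5405 0.1904] [0.4946 0.2542] [0.5176 0.2223] 0.078615649025688 -54.31090996599383
```

The crop shows the bar's line from (335,140) to (118,297), with the lug pointers at (348,131) and (103,315). That puts the lid at (0.5157, 0.2215) with its axis at -55°. I turn the tool by +55° and go above it.

```bash
python3 -m crank '[0,0,0,9.2,0.06, 0,0,0,9.2,0.06, 0,0,0,9.2,0.06, 0,0,0,9.2,0.06, 0,0,0,9.2,0.06, 0,0,0,9,0.06, 0.0226,-0.035,0.03,0,0.05, 0.0226,-0.035,0.04,0,0.05, 0,0,0.03,0,0.05, 0,0,0.02,0,0.05, 0,0,0,0,0.05, 0,0,0,0,0.05, 0,0,0,0,0.05]'
python3 - <<'E'
from h import *
np.set_printoptions(precision=4,suppress=True)
for _ in range(3): st=ctrl.observe(); ctrl.get_image("wrist")
M=R.from_quat(st["orientation"]).as_matrix(); print(st["tool_pos"],np.degrees(np.arctan2(M[1,0],M[0,0])),st["qpos"])
print("shift",M.T@(np.array([.5157,.2215,.050])-st["tool_pos"]))
E
```

```text
time: 15.38
tool_pos: [0.5107, 0.2352, 0.0911]
orientation: [0.94, -0.341, -0.004, 0.016]
force: [0.3, -0.7, 0.5]
opening: 0.0503
finger_force: 0.0
[0.5104 0.235  0.0908] -39.92318279738269 [-0.4176  0.4068 -0.1132  1.8941  0.0758  0.8748 -2.8395]
shift [0.0126 0.0056 0.0411]
```

Joint 7 met its end stop at -2.84. I use the half-turn-equivalent grasp instead: raise, then turn the other way.

```bash
python3 -m crank '[0,0,-0.05,-5,0.05, 0,0,-0.03,-10,0.05, 0,0,0,-10,0.05, 0,0,0,-10,0.05, 0,0,0,-10,0.05, 0,0,0,-10,0.05, 0,0,0,-10,0.05, 0,0,0,-10,0.05, 0,0,0,-10,0.05, 0,0,0,-10,0.05, 0,0,0,-10,0.05, 0,0,0,-10,0.05, 0,0,0,-10,0.05, 0,0,0,-10,0.05, 0,0,0,-10,0.05, 0,0,0,-10,0.05, 0,0,0,-10,0.05, 0,0,0,0,0.05, 0,0,0,0,0.05]'
python3 - <<'E'
from h import *
np.set_printoptions(precision=4,suppress=True)
for _ in range(3): st=ctrl.observe(); im=ctrl.get_image("wrist")
M=R.from_quat(st["orientation"]).as_matrix(); print(st["tool_pos"],np.degrees(np.arctan2(M[1,0],M[0,0])),st["qpos"],M[:,2])
print("shift",M.T@(np.array([.5157,.2215,.050])-st["tool_pos"]),st["time"])
C=cam("wrist",st)
for q,z in (("lid_grip",.058),("lid",0)):
    for x in ctrl.landmark_of("wrist",q): print(q,x["p"],np.round(x["uv"],1), onz(C,x["uv"],z))
E
```

```text
time: 17.9
tool_pos: [0.5114, 0.2368, 0.1697]
orientation: [0.462, 0.887, -0.017, -0.003]
force: [-0.2, -0.4, 0.3]
opening: 0.0502
finger_force: 0.0
[0.5114 0.2368 0.1696] 124.99890198109024 [-0.0266  0.3652 -0.5818  1.8186  0.2403  1.0604 -0.093 ] [-0.0215 -0.028  -0.9994]
shift [-0.0137 -0.0012  0.1199] 18.0
lid_grip 0.95 [315. 252.] [0.5112 0.2233 0.058 ]
lid 0.55 [318.7 238.3] [0.5144 0.2199 0.    ]
```

Run:
```python
from h import *
np.set_printoptions(precision=4,suppress=True)
st=ctrl.observe(); im=ctrl.get_image("wrist"); cv2.imwrite("pics/w6.png",im); C=cam("wrist",st)
l=ctrl.silhouettes("wrist","lid"); print([(x["p"],np.round(x["extent"])) for x in l])
x0,y0,x1,y1=[int(v) for v in l[0]["extent"]]
hsv=cv2.cvtColor(im,cv2.COLOR_BGR2HSV); M=((hsv[...,1]<60)&(hsv[...,2]>140)).astype(np.uint8); M[:max(0,y0-5)]=0;M[y1+5:]=0;M[:,:x0]=0;M[:,x1:]=0
k,la,s,c=cv2.connectedComponentsWithStats(M)
for i in range(1,k):
    if s[i,4]>25: 
        w=np.array([onz(C,p,.07)[:2] for p in np.argwhere(la==i)[:,::-1].astype(float)]); ev,V=np.linalg.eigh(np.cov(w.T)); print(s[i],w.mean(0),np.degrees(np.arctan2(V[1,1],V[0,1]))%180,np.sqrt(ev*12))
print(fitcyl(C,l[0]["mask"],[(.0375,0),(.0375,.046)],(.515,.22)))
```

```text
[(0.71, array([276., 196., 362., 299.]))]
[316 200   6   8  42] [0.4906 0.2588] 107.9631792769182 [0.0039 0.0058]
[315 209   7   9  61] [0.4939 0.2528] 124.21982239646417 [0.005  0.0066]
[315 227   5  70 292] [0.515  0.2217] 125.89651692611264 [0.0032 0.056 ]
(array([0.515 , 0.2224]), np.float64(0.9309791778688372))
```

View pics/w6.png

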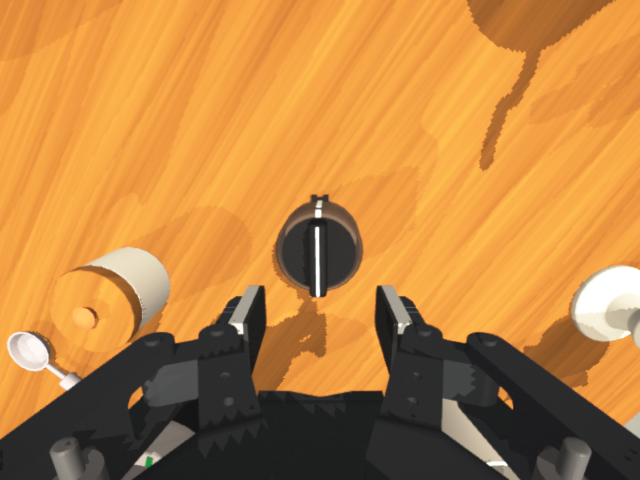

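The picture shows the bar's pointer line upright at column 317, rows 227-297, between the open fingers. The lid is confirmed at (0.515, 0.222), angle 125.5°. I descend onto the bar.

```bash
python3 -m crank '[-0.0135,-0.0012,0.03,0,0.05, 0,0,0.04,0,0.05, 0,0,0.03,0,0.05, 0,0,0.01,0,0.05, 0,0,0,0,0.05, 0,0,0,0,0.05, 0,0,0,0,0.05]' 80
python3 - <<'E'
from h import *
np.set_printoptions(precision=4,suppress=True)
for _ in range(3): st=ctrl.observe(); im=ctrl.get_image("wrist")
M=R.from_quat(st["orientation"]).as_matrix(); print(st["tool_pos"],np.degrees(np.arctan2(M[1,0],M[0,0])),M[:,2])
print("shift",M.T@(np.array([.5153,.2218,.050])-st["tool_pos"]),st["time"])
E
```

```text
time: 19.12
tool_pos: [0.5168, 0.2227, 0.0612]
orientation: [0.461, 0.887, -0.016, -0.002]
force: [0.3, -0.2, -0.8]
opening: 0.0501
finger_force: 0.0
[0.5164 0.2224 0.0608] 125.09109064667159 [-0.0199 -0.0273 -0.9994]
shift [ 0.0003 -0.0009  0.0108] 19.225
```

```bash
python3 -m crank '[0,-0.001,0.01,0,0.05, 0,0,0,0,0.05, 0,0,0,0,0.03, 0,0,0,0,0.02, 0,0,0,0,0.005, 0,0,0,0,0.005, 0,0,0,0,0.005, 0,0,0,0,0.005]' 80; python3 -m crank '[0,0,-0.01,0,0.005, 0,0,-0.03,0,0.005, 0,0,-0.04,0,0.005, 0,0,-0.04,0,0.005, 0,0,-0.04,0,0.005, 0,0,0,0,0.005, 0,0,0,0,0.005]'
python3 - <<'E'
from h import *
np.set_printoptions(precision=4,suppress=True)
for _ in range(3): st=ctrl.observe(); im=ctrl.get_image("wrist")
cv2.imwrite("pics/w7.png",im)
C=cam("wrist",st); M=R.from_quat(st["orientation"]).as_matrix(); print(st["tool_pos"],np.degrees(np.arctan2(M[1,0],M[0,0])),M[:,2],st["time"])
T=lambda X:M.T@(np.asarray(X)-st["tool_pos"])
print("shift to base", T([.5075,-.0253,.19]))
for q in ("lid","lid_grip"):
    for x in ctrl.landmark_of("wrist",q): z=st["tool_pos"][2]+(.008 if q!="lid" else -.05); print(q,x["p"],np.round(x["uv"],1),T(onz(C,x["uv"],z)))
E
```

```text
time: 20.27
tool_pos: [0.5155, 0.2219, 0.0505]
orientation: [0.461, 0.887, -0.016, -0.003]
force: [0.6, 0.2, 4.5]
opening: 0.0124
finger_force: 78.9
time: 21.15
tool_pos: [0.5169, 0.2246, 0.2082]
orientation: [0.461, 0.887, -0.019, -0.004]
force: [0.1, 0.6, -2.8]
opening: 0.0121
finger_force: 78.3
[0.5165 0.2244 0.2072] 125.08471506034823 [-0.0263 -0.0301 -0.9992] 21.25
shift to base [-0.199 -0.15   0.025]
lid 0.75 [321.2 270.1] [-0.0023  0.0006  0.05  ]
lid_grip 0.79 [320.3 308.3] [ 0.001  0.    -0.008]
```

View pics/w7.png

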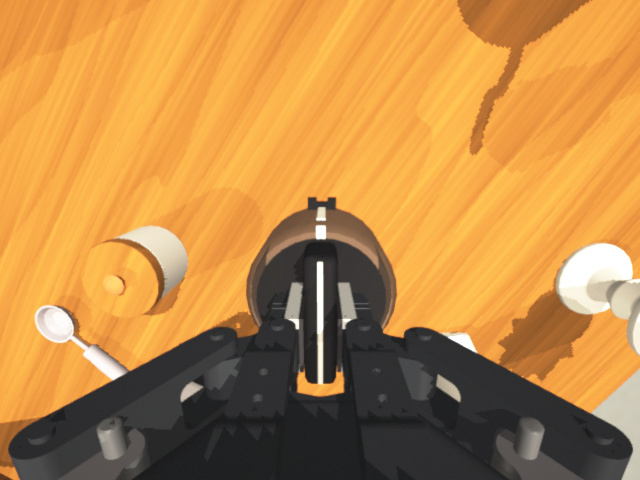

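The lid hangs in the grip with its bar at column 320, in line with the tool. I turn to the open-mark angle of 142.2° while rising, then measure the way to the base.

```bash
python3 -m crank '[0,0,-0.01,-8.5,0.005, 0,0,-0.01,-8.6,0.005, 0,0,0,0,0.005, 0,0,0,0,0.005]'
cat > go.py <<'E'
from h import *
import sys
np.set_printoptions(precision=4,suppress=True)
for _ in range(2): st=ctrl.observe(); im=ctrl.get_image("wrist")
M=R.from_quat(st["orientation"]).as_matrix(); print(st["tool_pos"],"yaw",np.degrees(np.arctan2(M[1,0],M[0,0])),M[:,2],"t",st["time"],"F",st["force"],st["moment"],st["qpos"][6])
tgt=np.array([.5075,-.0253,0])-M@[-.001,.0005,.05]; tgt[2]=float(sys.argv[1]); print("shift",M.T@(tgt-st["tool_pos"]))
E
python3 go.py .222
```

```text
time: 21.9
tool_pos: [0.5182, 0.2259, 0.2288]
orientation: [0.325, 0.946, -0.017, -0.006]
force: [-0.2, 0.6, -0.9]
opening: 0.0124
finger_force: 78.1
[0.5181 0.2259 0.2288] yaw 142.08276150291607 [-0.0232 -0.0285 -0.9993] t 21.95 F [ 0.4318 -0.3799 -2.3298] [ 0.0033 -0.057  -0.0566] 0.24937918732061914
shift [-0.145  -0.2029  0.0141]
```

```bash
python3 -m crank '[-0.02,-0.028,0.001,0,0.005, -0.027,-0.038,0.002,0,0.005, -0.027,-0.038,0.002,0,0.005, -0.027,-0.038,0.002,0,0.005, -0.024,-0.033,0.002,0,0.005, -0.02,-0.028,0.002,0,0.005, 0,0,0,0,0.005, 0,0,0,0,0.005, 0,0,0,0,0.005, 0,0,0,0,0.005]'; python3 go.py .18
```

```text
time: 23.25
tool_pos: [0.5086, -0.0218, 0.2259]
orientation: [0.323, 0.946, -0.017, -0.006]
force: [-0.2, -1.1, -0.8]
opening: 0.0121
finger_force: 78.3
[ 0.5086 -0.0221  0.2259] yaw 142.29650431698764 [-0.0216 -0.0277 -0.9994] t 23.3 F [ 0.1117  1.0129 -0.686 ] [ 0.0629 -0.0483 -0.0556] 0.7654083304214416
shift [-0.0001 -0.0003  0.0459]
```

```bash
python3 -m crank '[0,-0.0003,0.015,0,0.005, 0,0,0.015,0,0.005, 0,0,0.01,0,0.005, 0,0,0.008,0,0.005, 0,0,0,0,0.005, 0,0,0,0,0.005, 0,0,0,0,0.005]'; python3 go.py .154
python3 - <<'E'
from h import *
im=ctrl.get_image("wrist"); side=ctrl.get_image("side"); cv2.imwrite("pics/w8.png",np.hstack([cv2.resize(im[120:400,180:460],(560,560),interpolation=2),cv2.resize(side[200:320,220:270+70//1],(233,280),interpolation=2).repeat(1,0) if 0 else cv2.copyMakeBorder(cv2.resize(side[190:320,235:325],(230,332),interpolation=2),0,228,0,0,0)]))
E
```

```text
time: 24.22
tool_pos: [0.5078, -0.0248, 0.1785]
orientation: [0.324, 0.946, -0.017, -0.005]
force: [0.3, -0.7, -0.9]
opening: 0.0121
finger_force: 78.2
[ 0.5078 -0.0248  0.1784] yaw 142.18060519487457 [-0.0205 -0.028  -0.9994] t 24.275 F [-0.0533 -0.8775 -0.3827] [ 0.0258  0.0125 -0.0511] 0.735851032552944
shift [0.001  0.0016 0.0244]
```

View pics/w8.png

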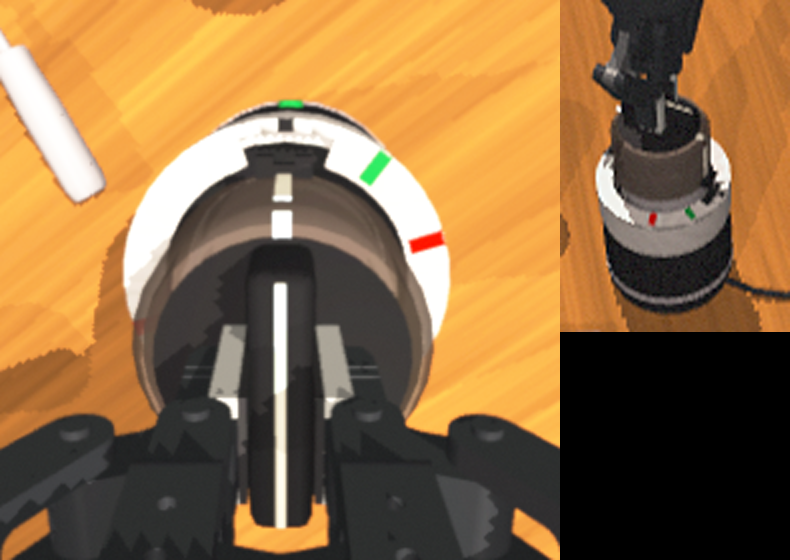

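The pointer line at (282,225) lines up with the black mark at (286,125), so the lug is over its slot. I lower the lid.

```bash
python3 -m crank '[0.0005,0.0010,0.004,0,0.005, 0.0003,0.0005,0.004,0,0.005, 0,0,0.004,0,0.005, 0,0,0.004,0,0.005, 0,0,0,0,0.005, 0,0,0,0,0.005]'; python3 go.py .154
```

```text
time: 25.18
tool_pos: [0.5072, -0.0236, 0.1618]
orientation: [0.324, 0.946, -0.017, -0.006]
force: [0.2, -0.6, -0.7]
opening: 0.0126
finger_force: 78.3
[ 0.5072 -0.0236  0.1619] yaw 142.18394932586602 [-0.0218 -0.0279 -0.9994] t 25.225 F [-0.1117 -0.3709 -1.3191] [ 0.0405 -0.0422  0.0154] 0.7205767200069312
shift [-0.0003  0.0004  0.0079]
```

Rim at about 0.112 without contact, so the lid is already inside the bore. I continue to the ledge.

```bash
python3 -m crank '[0,0.0003,0.003,0,0.005, 0,0,0.003,0,0.005, 0,0,0.002,0,0.005, 0,0,0,0,0.005, 0,0,0,0,0.005]'; python3 go.py .154
```

```text
time: 25.9
tool_pos: [0.5072, -0.0236, 0.1548]
orientation: [0.324, 0.946, -0.017, -0.006]
force: [-1.5, -0.5, 4.3]
opening: 0.0121
finger_force: 79.2
[ 0.5072 -0.0237  0.1548] yaw 142.17593655861364 [-0.0222 -0.0286 -0.9993] t 25.95 F [-1.7073 -0.3938  5.2229] [ 0.0307  0.5021 -0.0126] 0.7138773621509577
shift [-0.0003  0.0003  0.0008]
```

The lid is down: 5 N of contact, rim at about 0.105. I turn clockwise, 30° first.

```bash
python3 -m crank '[0,0,0.0005,5,0.005, 0,0,0,5,0.005, 0,0,0,5,0.005, 0,0,0,5,0.005, 0,0,0,5,0.005, 0,0,0,5,0.005, 0,0,0,0,0.005, 0,0,0,0,0.005]'; python3 go.py .154
```

```text
time: 27.0
tool_pos: [0.5074, -0.023, 0.1545]
orientation: [0.558, 0.83, -0.018, -0.001]
force: [-2.3, 0.7, 6.1]
opening: 0.0123
finger_force: 79.3
[ 0.5074 -0.0231  0.1545] yaw 112.23232197137813 [-0.0216 -0.0279 -0.9994] t 27.05 F [-2.515   0.2809  5.4294] [0.1831 0.4998 0.0411] 0.21030617803440851
shift [-0.0002  0.0003  0.0005]
```

```bash
python3 -m crank '[0,0,0,3,0.005, 0,0,0,3,0.005, 0,0,0,0,0.005, 0,0,0,0,0.005, 0,0,0,0,0.005]'; python3 go.py .154
python3 - <<'E'
from h import *
im=ctrl.get_image("wrist"); side=ctrl.get_image("side"); sc=ctrl.get_image("scene")
b=cv2.resize(side[190:320,235:325],(208,300),interpolation=2); c=cv2.resize(sc[140:270,285:375],(208,300),interpolation=2)
cv2.imwrite("pics/w9.png",np.hstack([cv2.resize(im[120:400,180:460],(592,600),interpolation=2),np.vstack([b,c])]))
E
```

```text
time: 27.72
tool_pos: [0.5076, -0.0228, 0.1545]
orientation: [0.6, 0.8, -0.017, -0.0]
force: [-1.9, 0.1, 4.8]
opening: 0.0124
finger_force: 79.3
[ 0.5076 -0.0228  0.1545] yaw 106.2678584072787 [-0.0212 -0.0275 -0.9994] t 27.775 F [-1.8459  0.3109  5.3971] [0.3123 0.4601 0.102 ] 0.10987188246524307
shift [-0.0003  0.0001  0.0005]
```

View pics/w9.png

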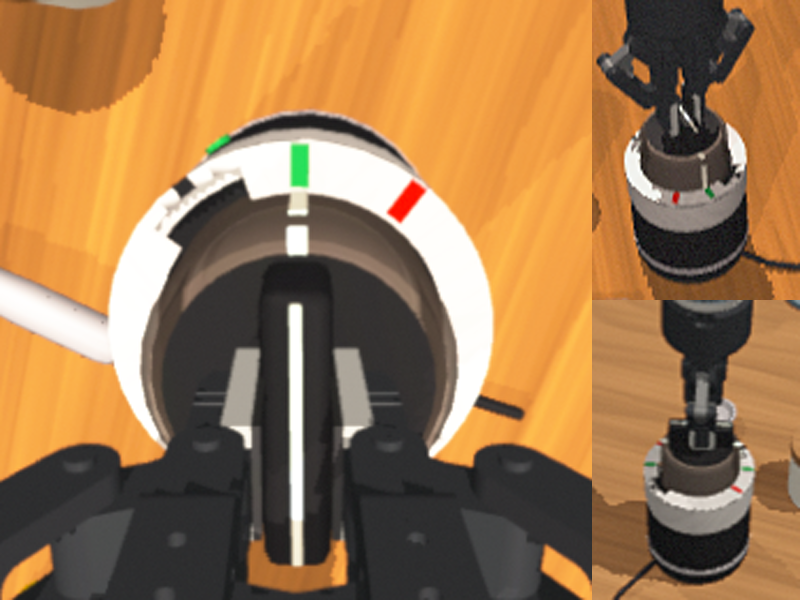

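The pointer line at (298,240) meets the green mark at (300,165), with the lug turned under the rim and a 79 N grip. I hand the job in while holding.

```bash
python3 -c "
from cell import ctrl
print(ctrl.job_done())"
```

```text
the job is handed in; nothing more can be done
None
```

I handed the job in at about 28 s: the bowl is home in the base, and the lid is in the bayonet, turned to the green pulse marks and still gripped at 79 N; no verdict came back.

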